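Put the small hole saw away and roll the case shut

TASK

Stand the smaller of the two hole saws upright on the floor of the roll-top case, arbor up as it stands now, then roll the case's slatted cover fully shut over it and let go.

Things in the scene. Friction and masses are not known exactly. Their poses are not given: they have to be found in the camera images.
- hole_saw: Smaller of two like hole saws: steel cup 44 mm diameter (the other: 74), 40 high, standing closed end up; on it a boss (22 mm diameter, 8 high) and an upright round shank 11 mm diameter, 32 long (48 to 80 mm above the origin); 80 high in all, 0.11 to 0.22 kg. Origin: centre of its underside, z up the shank. Grip the shank or the cup.
- case: Fixed plywood half-cylinder case, 348 deep (x), 304 wide (y), 194 mm high. Origin: centre of underside, on the bench; x to its back, y its left, z up; front (-x) faces the robot. Floor 15 mm up; 280 mm between cheeks. Axis of all curves: along y, 20 mm up; cheek radius 174, front apron 164, its rim at x -135, z 105; back half hooded. Mouth opens upward, x -135 to -15 mm.
- cover (a joint): Slatted wooden tambour cover of the case, outer radius 164 mm, turning about the case's curve axis. In rad: 0 = fully shut, leading edge down on the apron's rim; 1.08 = fully rolled back (stop), leading edge on top. Starts at 0.92 to 1.08. Stiff (about 4 N at the pull); stays where it is left.
- pull (a point): Middle of the cover's aluminium pull: round bar 12 mm diameter, 120 long, along the case's y, on a short post at each end; 34 mm free between bar and cover. Case frame, mm: x = -204 cos(a), y = 0, z = 20 + 204 sin(a), a = 0.663 rad + cover value. Its axes turn with the cover; use its position.

How it is judged:
By the outcome, as a careful person would: the job done as asked, in the order asked, and still so for the second after the job is handed in, with the robot touching nothing.
It also fails if it takes over 58 s, if anything falls off the work surface, if the arm or the gripper's body presses on something with over 40 N, if the wrist force passes 120 N, or if a joint passes its speed limit or range.

ROBOT

A 6-joint arm with a two-finger parallel gripper is mounted at the origin on the work surface. World frame = base frame: x ahead of the robot, y to its left, z up, the work surface at z = 0. Lengths are in mm, angles in degrees, forces in N, time in s.
With the tool pointing down it reaches from about 300 to 850 mm from the base axis. Payload 4.2 kg.
Tool frame: the origin (TCP) lies at the very end of the fingers, on their centre line; the grasp point (between the pads) lies 19 mm behind it; z points along the fingers, y is the direction in which the jaws open and shut (so a half turn about z gives the same grasp; the last joint's range is limited). The gripper opens to 91 mm and grips with 3 to 60 N. Pads are 32 mm wide; open, the fingers measure 118 mm over their backs; the gripper's body (76 mm by 178 mm) begins 60 mm behind the grasp point.
Start: joints at [63.827, 18.312, 89.639, -0, 72.044, -1.146], TCP at [243.255, 521.032, 178.976] pointing down, gripper open.
Joint ranges: [-177.97, 177.97], [-48.28, 115.42], [12.27, 149.76], [-77.06, 257.06], [2.81, 150.46], [-146.56, 146.56]. Speed limits (degrees/s): [147.25, 147.25, 180, 180, 180, 180].

INTERFACE

Orientations are given as [roll, pitch, yaw] about the fixed x, y, z axes, in that order (R = Rz(yaw) Ry(pitch) Rx(roll)).
In Python, from workcell import monitor, eyes, job gives the robot as it stands.
- The arm moves only by the tool move_arm, never from a script. Its argument "increments" is a list that holds one entry, the list of rows, each a list of 7 numbers: the opening, from 0 (shut) to 1 (fully open), then the shift along the tool's x, y, z in cm, then the turn, a rotation vector about the tool's x, y, z in rad. In form: [[[jaw, x, y, z, ax, ay, az], ...]]. A call has 1 to 12 rows; each row shifts and turns the pose as measured when the row begins, along the tool's axes as they then stand; what a row does not reach is not made up. A row lasts 1/8 s, in which the tool goes at most 62.5 mm and 10.7 degrees, less where a joint would pass 70% of its speed; a pose out of reach is approached as far as the arm can. A call is refused whole if a number of a shift passes 6.25 or a number of a turn 0.188, either way. A call with a gripper value outside its range is refused whole. The fingers move at their own pace and stop on an object; "force" is the grip in N (left out, the last holds). Time passes only in rows, so rows that do not move let the fingers close. It gives the time, the measured TCP pose, the force and the opening at its end, in the units of the state.
- monitor.state(): the state, without advancing time (a new reading comes with each control period).
- eyes.grab_frame(name): name is "scene" or "side" or "wrist"; returns a dict with "color" (420x560x3 uint8, red, green, blue), "z_map" (420x560 float32, mm along the optical axis (not along the pixel's ray), 0 where there is no reading), "camera_matrix" (3x3 intrinsics, pixels), "rvec" (rotation vector, rad) and "tvec" (3), from world to camera coordinates, as OpenCV has them. Camera axes: x right, y down, z forward; pixel columns grow to the right and rows downward; lengths in mm; the calibration is good to about 2 mm. The wrist camera is an equidistant fisheye: a pixel r from the principal point sees the ray r / f radians off the axis. A picture is of the moment at which its call begins.
- job.job_done(): hands the job in, once; it reports no verdict.
The state is a dict: "time_s": time; "qpos": joint angles; "qvel": joint speeds; "effort": joint torques, N m; "ee_pos": TCP position; "ee_rot": TCP orientation; "force": force on the tool from outside, world axes, zero at the start; "torque": the same for the moment, N m; "gripper_width": finger opening in mm.
Only numpy, scipy, OpenCV 4.12 (cv2) and the standard library are available. Lean on these libraries where they do the work, as an engineer would, in place of code of your own. Each camera call takes 0.05 s, during which the arm holds its last target. There are 200 camera calls.

## Working session

There is one attempt and no reset: what is moved stays moved. The work goes in short steps, Python scripts to look and compute and a tool call to move; the robot and the scene stay as the last step left them, time stands still between calls to the robot, and variables do not carry over. Pictures are saved under pics/ and viewed, about 8 in all and at most 12, crops included, and the job is handed in when it is done.

Besides the shell and the picture viewer there is one more tool, called after "Call:" as name(argument=value, ...), one argument or row to a line, values as JSON. move_arm: Moves the arm, as the interface text tells. Its arguments: {"type":"object","properties":{"increments":{"type":"array"},"force":{"type":"number"}},"required":["increments"]}

```bash
mkdir -p pics; cat > h.py <<'E'
import numpy as np,cv2
from workcell import monitor,eyes,job
def grab(n,f=None):
    d=eyes.grab_frame(n)
    if f: cv2.imwrite('pics/'+f,d['color'][:,:,::-1])
    return d
def cloud(d):
    z=d['z_map'];K=d['camera_matrix'];R=cv2.Rodrigues(np.array(d['rvec'],float))[0];t=np.array(d['tvec'],float).ravel()
    v,u=np.mgrid[:z.shape[0],:z.shape[1]]
    P=np.stack([(u-K[0][2])/K[0][0]*z,(v-K[1][2])/K[1][1]*z,z],-1)
    W=(P-t)@R; W[z<=0]=np.nan
    return W
E
python3 - <<'E'
from h import *
s=monitor.state();print(s)
for n in('scene','side'):
    d=grab(n,n+'1.png');np.savez(n+'.npz',**d)
    R=cv2.Rodrigues(np.array(d['rvec'],float))[0];print(n,-R.T@np.array(d['tvec'],float).ravel())
a=cv2.imread('pics/scene1.png');b=cv2.imread('pics/side1.png')
E
```

```text
{'time_s': 0.0, 'qpos': array([ 6.38277702e+01,  1.83530602e+01,  8.97071807e+01,  2.04882634e-03,
        7.20438262e+01, -1.14583659e+00]), 'qvel': array([-0.09854789,  0.02976701, -0.05926831, -0.0495823 ,  0.02287828,
        0.12031298]), 'effort': array([ 1.85939452e-04, -4.12459946e+01, -2.31971776e+01,  7.27123604e-02,
        4.57682158e-02, -1.52357202e-04]), 'ee_pos': array([242.97927645, 520.50534065, 178.10086934]), 'ee_rot': array([-1.79895993e+02, -4.02855268e-03,  1.54972970e+02]), 'force': array([-0.11116901, -0.10976572, -0.11301511]), 'torque': array([-0.00199559,  0.04677123, -0.01708065]), 'gripper_width': 90.99482679788487}
scene [ 618.11975961 -402.33484075 1024.81397965]
side [810.92132721  -1.22843455 932.40599116]
```

View pics/scene1.png

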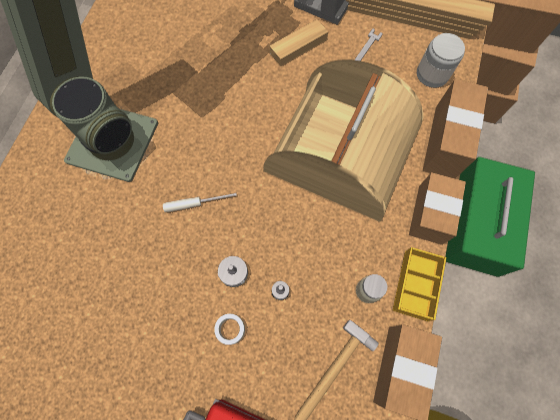

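View pics/side1.png

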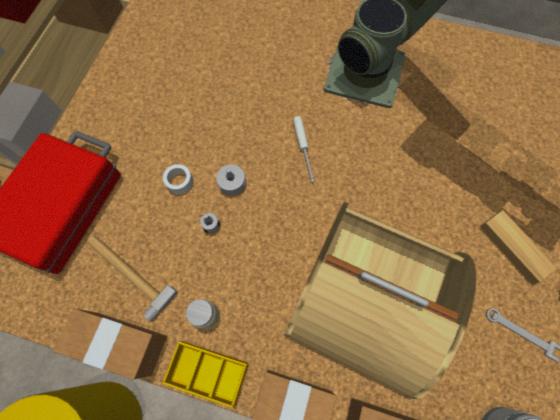

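Scene: small saw at (280,290), large one at (232,270), case around (345,140) with the cover rolled back and pull at (364,110). Side: small saw at (210,222), case around (385,295), pull at (395,290).

```bash
python3 - <<'E'
from h import *
for n,c,pts,box in(('scene',(280,290),dict(pull=(364,110),cl=(345,148)),(255,50,435,220)),('side',(210,222),dict(pull=(395,290)),(280,195,480,395))):
    d=dict(np.load(n+'.npz'));W=cloud(d)
    u,v=c;p=W[v-18:v+19,u-18:u+19].reshape(-1,3);p=p[~np.isnan(p[:,2])]
    for lo,hi in((35,44),(60,90)):
        q=p[(p[:,2]>lo)&(p[:,2]<hi)]
        if len(q):print(n,'saw',lo,len(q),q.mean(0).round(1),((q.min(0)+q.max(0))/2).round(1),(q.max(0)-q.min(0)).round(0))
    for k,(a,b) in pts.items(): print(n,k,W[b,a].round(1))
    x0,y0,x1,y1=box;q=W[y0:y1,x0:x1].reshape(-1,3);q=q[q[:,2]>22]
    q=q[(q[:,0]>250)]
    np.save(n+'_case.npy',q)
    h,s,vv=cv2.split(cv2.cvtColor(d['color'],cv2.COLOR_RGB2HSV))
    m=(s<60)&(vv>90);mm=np.zeros_like(m);mm[y0:y1,x0:x1]=1
    q=W[m&mm];q=q[q[:,2]>195]
    print('pull',len(q),q.mean(0).round(1),np.median(q,0).round(1));r=q[:,:2]-q[:,:2].mean(0);print('pull dir',np.linalg.svd(r,full_matrices=False)[2][0], np.ptp(r@np.linalg.svd(r,full_matrices=False)[2][0]))
    q=np.load(n+'_case.npy');print('zmax',np.nanmax(q[:,2]))
    q=q[(q[:,2]>22)&(q[:,2]<190)]
    print('rect',cv2.minAreaRect(q[:,:2].astype(np.float32)))
E
```

```text
scene saw 35 175 [ 589.1 -269.    40.7] [ 589.  -268.5   39.7] [42. 43.  9.]
scene saw 60 22 [ 589.1 -269.6   77.9] [ 589.  -269.1   71.3] [10. 10. 22.]
scene pull [659.5 154.7 228.7]
scene cl [642.8  71.9 184.7]
pull 263 [655.9 151.9 227.3] [655.9 150.8 228.9]
pull dir [-0.15210201 -0.9883648 ] 130.91636645083696
zmax 233.9555312362625
rect ((634.86474609375, 215.7978515625), (499.7323913574219, 519.399169921875), 8.98258113861084)
side saw 35 166 [ 586.6 -265.    39.1] [ 584.3 -267.5   39.6] [43. 42.  9.]
side saw 60 29 [ 585.6 -266.    74.8] [ 585.5 -267.1   71.5] [10. 11. 21.]
side pull [657.  163.1 228.5]
pull 441 [654.4 161.6 226.8] [654.4 162.6 227.2]
pull dir [-0.14251177 -0.98979311] 129.7813942757764
zmax 232.47910364299142
rect ((689.134765625, 157.81227111816406), (305.1317443847656, 452.9572448730469), 81.92266845703125)
```

```bash
python3 - <<'E'
from h import *
from scipy.optimize import least_squares
y=np.radians(-8.5);R=np.array([[np.cos(y),-np.sin(y)],[np.sin(y),np.cos(y)]])
for n in('scene','side'):
    d=dict(np.load(n+'.npz'));W=cloud(d).reshape(-1,3)
    q=W.copy();q[:,:2]=(W[:,:2]-[655,157])@R
    q=q[(abs(q[:,0])<230)&(abs(q[:,1])<200)]
    for z0 in(40,70,100,130,160):
        b=q[(abs(q[:,2]-z0)<8)]
        print(n,z0,len(b),np.percentile(b,[.5,99.5],axis=0)[:,:2].round(0).tolist())
    t=q[(q[:,2]>120)&(abs(q[:,1])<60)&(q[:,0]>40)]   # cover/hood back
    f=lambda p:np.hypot(t[:,0]-p[0],t[:,2]-20)-p[1]
    r=least_squares(f,[0,164],loss='soft_l1');print('cyl',r.x.round(1),len(t),np.abs(f(r.x)).mean())
    b=q[(q[:,2]>188)&(q[:,2]<200)];print('top cheek y',np.percentile(b,[.5,99.5],axis=0).round(0).tolist())
    b=q[(q[:,2]>85)&(q[:,2]<115)&(q[:,0]<-80)&(abs(q[:,1])<120)];print('rim',len(b),np.percentile(b,[2,50,98],axis=0).round(0).tolist())
    b=q[(abs(q[:,2]-15)<5)&(abs(q[:,1])<120)&(q[:,0]<0)];print('floor',len(b),np.percentile(b,[2,50,98],axis=0).round(0).tolist())
    b=q[q[:,2]>215];print('bar',np.percentile(b,[1,50,99],axis=0).round(1).tolist())
E
```

```text
scene 40 614 [[-188.0, -149.0], [229.0, 192.0]]
scene 70 781 [[-182.0, -149.0], [229.0, 191.0]]
scene 100 1300 [[-172.0, -149.0], [229.0, 189.0]]
scene 130 1723 [[-154.0, -148.0], [230.0, 198.0]]
scene 160 1440 [[-128.0, -148.0], [98.0, 155.0]]
cyl [-15.8 173.4] 1528 4.79849674026027
top cheek y [[-66.0, -148.0, 188.0], [38.0, 157.0, 198.0]]
rim 408 [[-168.0, -114.0, 86.0], [-156.0, -3.0, 104.0], [-150.0, 115.0, 109.0]]
floor 2483 [[-166.0, -55.0, 12.0], [-102.0, 30.0, 16.0], [-33.0, 116.0, 19.0]]
bar [[-4.5, -61.3, 217.9], [1.6, -1.5, 228.9], [7.1, 67.6, 233.1]]
side 40 525 [[-191.0, -138.0], [229.0, 163.0]]
side 70 571 [[-184.0, -143.0], [229.0, 156.0]]
side 100 1384 [[-173.0, -144.0], [224.0, 155.0]]
side 130 1727 [[-157.0, -145.0], [227.0, 156.0]]
side 160 2332 [[-130.0, -145.0], [92.0, 156.0]]
cyl [-18.7 170.7] 2950 4.299661461142095
top cheek y [[-62.0, -147.0, 188.0], [25.0, 157.0, 196.0]]
rim 455 [[-170.0, -115.0, 88.0], [-159.0, 2.0, 103.0], [-154.0, 115.0, 107.0]]
floor 4373 [[-178.0, -115.0, 11.0], [-122.0, 4.0, 14.0], [-69.0, 115.0, 18.0]]
bar [[-8.6, -59.0, 220.9], [-1.4, 6.2, 227.0], [3.4, 67.6, 230.5]]
```

```bash
cat >> h.py <<'E'
from scipy.spatial.transform import Rotation as Ro
Y=np.radians(-8.5);RC=np.array([[np.cos(Y),-np.sin(Y),0],[np.sin(Y),np.cos(Y),0],[0,0,1]]);OC=np.array([637.4,164.2,0])
def c2w(p):return OC+RC@np.array(p,float)
def w2c(p):return RC.T@(np.array(p,float)-OC)
def delta(target):
    s=monitor.state();R=Ro.from_euler('xyz',s['ee_rot'],degrees=True).as_matrix()
    print('t',round(s['time_s'],2),'pos',s['ee_pos'].round(1),'case',w2c(s['ee_pos']).round(1),'rpy',s['ee_rot'].round(1),'F',s['force'].round(1),'w',round(s['gripper_width'],1))
    print('delta tool cm',((R.T@(np.array(target)-s['ee_pos']))/10).round(2))
E
```

Call:
move_arm(
  increments=[
    [[0.4, 0, 0, -4, 0, 0, -0.1], [0.4, 0, 0, -4, 0, 0, -0.1], [0.4, 0, 0, -4, 0, 0, -0.088], [0.4, -2.8, -4.5, 0, 0, 0, 0], [0.4, -2.8, -4.5, 0, 0, 0, 0], [0.4, -2.8, -4.5, 0, 0, 0, 0], [0.4, -2.8, -4.5, 0, 0, 0, 0], [0.4, -2.8, -4.5, 0, 0, 0, 0], [0.4, -2.8, -4.5, 0, 0, 0, 0], [0.4, -2.8, -4.5, 0, 0, 0, 0], [0.4, -2.8, -4.5, 0, 0, 0, 0], [0.4, -2.8, -4.5, 0, 0, 0, 0]],
  ],
)

```text
time_s: 1.6
ee_pos: [440.5, 73.5, 299.1]
ee_rot: [-179.4, -0.2, 172.5]
force: [1.7, 0.7, 0.1]
gripper_width: 36.4
```

```bash
python3 -c "
from h import *
delta([587.3,-268,150])"
```

```text
t 1.6 pos [440.5  73.5 299.1] case [-181.3 -118.8  299.1] rpy [-179.4   -0.2  172.5] F [1.7 0.7 0.1] w 36.4
delta tool cm [-19.06 -31.8   15.16]
```

Call:
move_arm(
  increments=[
    [[0.4, -2.7, -4.5, 2.1, 0, 0, 0], [0.4, -2.7, -4.5, 2.1, 0, 0, 0], [0.4, -2.7, -4.5, 2.1, 0, 0, 0], [0.4, -2.7, -4.5, 2.1, 0, 0, 0], [0.4, -2.7, -4.5, 2.1, 0, 0, 0], [0.4, -2.7, -4.5, 2.1, 0, 0, 0], [0.4, -2.4, -4.0, 2.1, 0, 0, 0], [0.4, 0, 0, 0, 0, 0, 0]],
  ],
)

```text
time_s: 2.6
ee_pos: [586.4, -273.6, 145.8]
ee_rot: [-179.7, -0.4, 172.2]
force: [-0.5, 0.8, -0.2]
gripper_width: 36.6
```

```bash
python3 - <<'E'
from h import *
delta([587.3,-268,150])
d=grab('wrist','w1.png');print(d['camera_matrix'],d['rvec'],d['tvec'])
np.savez('w1.npz',**d)
E
```

```text
t 2.6 pos [ 586.4 -273.6  145.8] case [  14.2 -440.6  145.8] rpy [-179.7   -0.4  172.2] F [-0.5  0.8 -0.2] w 36.6
delta tool cm [-0.01  0.57 -0.42]
[[325.1922621    0.         278.75269942]
 [  0.         325.1922621  204.84632601]
 [  0.           0.           1.        ]] [-2.21774556 -1.93758551 -0.22985   ] [ 193.44005186 -617.66645582  208.36843657]
```

View pics/w1.png

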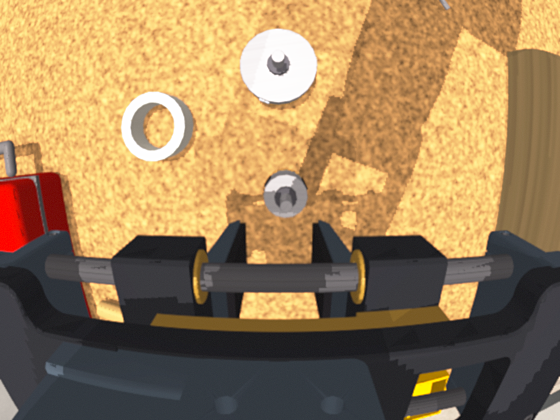

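The small saw is at about (286,193) and sits a little right of the jaw centre line (279). I'll measure it from this view.

```bash
cat >> h.py <<'E'
def fcloud(d):
    z=d['z_map'];K=d['camera_matrix'];R=cv2.Rodrigues(np.array(d['rvec'],float))[0];t=np.array(d['tvec'],float).ravel()
    v,u=np.mgrid[:z.shape[0],:z.shape[1]];x=(u-K[0,2])/K[0,0];y=(v-K[1,2])/K[1,1];th=np.hypot(x,y)+1e-9
    s=np.tan(th)/th
    W=(np.stack([x*s*z,y*s*z,z],-1)-t)@R;W[z<=0]=np.nan
    return W
E
python3 - <<'E'
from h import *
W=fcloud(dict(np.load('w1.npz')))[165:222,255:318].reshape(-1,3)
for lo,hi in((36,43),(60,90)):
    q=W[(W[:,2]>lo)&(W[:,2]<hi)];print(len(q),((q.min(0)+q.max(0))/2).round(1),np.ptp(q,axis=0).round(1),q[:,2].max())
delta([587.3,-267.5,54])
E
```

```text
1066 [ 586.5 -268.7   39.2] [42.7 43.   6.4] 42.38919317835573
170 [ 586.5 -268.7   71.8] [10.2 10.3 22.5] 83.04411333993322
t 2.65 pos [ 586.3 -272.2  147.1] case [  14.  -439.2  147.1] rpy [-179.7   -0.3  172.2] F [-0.6  0.4  0.5] w 36.6
delta tool cm [-0.08  0.53  9.3 ]
```

Call:
move_arm(
  increments=[
    [[0.4, 0, 0.36, 2, 0, 0, 0], [0.4, 0, 0, 2, 0, 0, 0], [0.4, 0, 0, 2, 0, 0, 0], [0.4, 0, 0, 1.7, 0, 0, 0], [0.4, 0, 0, 0.6, 0, 0, 0], [0.4, 0, 0, 0.5, 0, 0, 0]],
  ],
)

```text
time_s: 3.4
ee_pos: [587.3, -263.4, 61.9]
ee_rot: [-179.7, 0.1, 172.5]
force: [0.1, -0.7, -0.4]
gripper_width: 36.4
```

```bash
python3 -c "
from h import *
delta([586.6,-268.6,54])"
```

```text
t 3.4 pos [ 587.3 -263.4   61.9] case [  13.7 -430.3   61.9] rpy [-1.797e+02  1.000e-01  1.725e+02] F [ 0.1 -0.7 -0.4] w 36.4
delta tool cm [ 0.01 -0.53  0.79]
```

Call:
move_arm(
  increments=[
    [[0.4, 0, -0.5, 0.4, 0, 0, 0], [0.4, 0, 0, 0.3, 0, 0, 0], [0.4, 0, 0, 0, 0, 0, 0]],
  ],
)

```text
time_s: 3.78
ee_pos: [587.2, -269.1, 55.4]
ee_rot: [-179.7, 0.2, 172.5]
force: [-0.3, -0.3, -0.5]
gripper_width: 36.2
```

```bash
python3 -c "
from h import *
delta([586.6,-268.6,54])"
```

```text
t 3.77 pos [ 587.2 -269.1   55.4] case [  14.4 -435.9   55.4] rpy [-179.7    0.2  172.5] F [-0.3 -0.3 -0.5] w 36.2
delta tool cm [0.07 0.04 0.14]
```

Call:
move_arm(
  increments=[
    [[0.0, 0, 0, 0, 0, 0, 0], [0.0, 0, 0, 0, 0, 0, 0], [0.0, 0, 0, 0, 0, 0, 0], [0.0, 0, 0, 0, 0, 0, 0], [0, 0, 0, -1.5, 0, 0, 0], [0, 0, 0, -3, 0, 0, 0], [0, 0, 0, -4, 0, 0, 0], [0, 0, 0, -4, 0, 0, 0], [0, 0, 0, -4, 0, 0, 0], [0, 0, 0, -4, 0, 0, 0], [0, 0, 0, -3, 0, 0, 0], [0, 0, 0, -1, 0, 0, 0]],
  ],
  force=30,
)

```text
time_s: 5.28
ee_pos: [586.4, -267.3, 316.4]
ee_rot: [-179.5, 0.6, 172.5]
force: [0.8, 0.1, -0.7]
gripper_width: 0.3
```

```bash
python3 -c "
from h import *
delta(c2w([-68,0,300]))"
```

```text
t 5.28 pos [ 586.4 -267.3  316.4] case [  13.4 -434.3  316.4] rpy [-179.5    0.6  172.5] F [ 0.8  0.1 -0.7] w 0.3
delta tool cm [ 7.39 43.58  1.22]
```

The grip came up empty, so I need to look.

```bash
python3 - <<'E'
from h import *
a=grab('scene');b=grab('wrist');np.savez('w2.npz',**b)
i=cv2.resize(a['color'][200:380,150:390],(560,420));cv2.imwrite('pics/c2.png',np.hstack([i,b['color']])[:,:,::-1][:, :800+320] if 0 else cv2.resize(np.hstack([i,b['color']])[:,:,::-1],(800,300)))
W=cloud(a)[270:310,260:300].reshape(-1,3)
for lo,hi in((15,100),(36,43),(60,90)):
    q=W[(W[:,2]>lo)&(W[:,2]<hi)]
    if len(q):print(len(q),((q.min(0)+q.max(0))/2).round(1),np.ptp(q,axis=0).round(1))
E
```

```text
15 [ 602.9 -262.9   42.4] [17.9 29.5 37.2]
8 [ 602.8 -261.6   40.3] [15.  27.   3.6]
1 [ 593.9 -269.9   60.9] [0. 0. 0.]
```

View pics/c2.png

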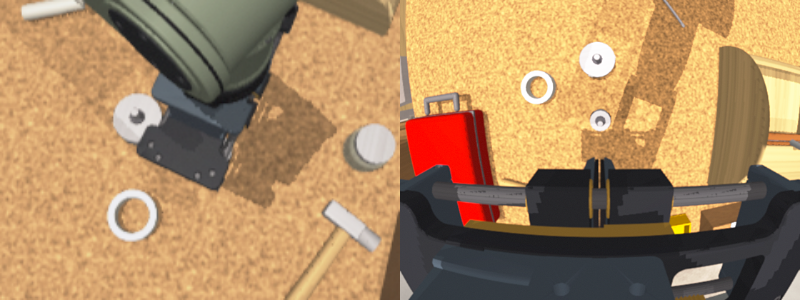

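```bash
python3 - <<'E'
from h import *
W=fcloud(dict(np.load('w2.npz')))[140:195,255:310].reshape(-1,3)
for lo,hi in((34,45),(58,90)):
    q=W[(W[:,2]>lo)&(W[:,2]<hi)];print(len(q),((q.min(0)+q.max(0))/2).round(1),np.ptp(q,axis=0).round(1),q[:,2].max())
delta([586.5,-268.7,90])
E
```

```text
486 [ 586.6 -269.    39.6] [42.4 42.6 10.4] 44.82345466489629
61 [ 586.  -268.9   71.4] [10.1 10.1 21.1] 81.96706312948521
t 5.38 pos [ 586.2 -267.2  314.9] case [  13.1 -434.2  314.9] rpy [-179.6    0.5  172.5] F [0.8 0.2 0.2] w 0.6
delta tool cm [1.300e-01 2.000e-02 2.249e+01]
```

The saw has not moved and is still upright. The jaws were most likely still closing when I lifted, so I'll retry and check the width before lifting.

Call:
move_arm(
  increments=[
    [[0.3, 0, 0, 4, 0, 0, 0], [0.3, 0, 0, 4, 0, 0, 0], [0.3, 0, 0, 4, 0, 0, 0], [0.3, 0, 0, 4, 0, 0, 0], [0.3, 0, 0, 4, 0, 0, 0], [0.3, 0, 0, 2, 0, 0, 0], [0.3, 0, 0, 0.4, 0, 0, 0], [0.3, 0, 0, 0, 0, 0, 0]],
  ],
)

```text
time_s: 6.38
ee_pos: [579.1, -265.0, 72.1]
ee_rot: [-180.0, -0.7, 172.5]
force: [-0.1, -0.6, 0.0]
gripper_width: 27.3
```

```bash
python3 -c "
from h import *
delta([586.5,-268.7,53])"
```

```text
t 6.38 pos [ 579.1 -265.    72.1] case [   5.8 -433.1   72.1] rpy [-180.    -0.7  172.5] F [-0.1 -0.6  0. ] w 27.3
delta tool cm [-0.8  -0.27  1.9 ]
```

Call:
move_arm(
  increments=[
    [[0.3, -0.8, -0.27, 0, 0, 0, 0], [0.3, 0, 0, 1.0, 0, 0, 0], [0.3, 0, 0, 0.8, 0, 0, 0], [0.3, 0, 0, 0, 0, 0, 0]],
  ],
)

```text
time_s: 6.88
ee_pos: [588.5, -269.6, 55.1]
ee_rot: [-179.9, -0.4, 172.5]
force: [0.3, -0.7, 0.3]
gripper_width: 27.2
```

```bash
python3 -c "
from h import *
delta([586.5,-268.7,53])"
```

```text
t 6.88 pos [ 588.5 -269.6   55.1] case [  15.8 -436.3   55.1] rpy [-179.9   -0.4  172.5] F [ 0.3 -0.7  0.3] w 27.2
delta tool cm [0.21 0.07 0.21]
```

Call:
move_arm(
  increments=[
    [[0.0, 0.15, 0, 0.1, 0, 0, 0], [0, 0, 0, 0, 0, 0, 0], [0, 0, 0, 0, 0, 0, 0], [0, 0, 0, 0, 0, 0, 0], [0, 0, 0, 0, 0, 0, 0], [0, 0, 0, 0, 0, 0, 0]],
  ],
  force=30,
)

```text
time_s: 7.62
ee_pos: [587.2, -269.6, 54.9]
ee_rot: [-179.9, -0.4, 172.5]
force: [-0.1, -0.4, 0.3]
gripper_width: 0.6
```

```bash
python3 - <<'E'
from h import *
a=grab('side');b=grab('wrist')
i=cv2.resize(a['color'][160:280,140:300],(560,420),interpolation=cv2.INTER_CUBIC);cv2.imwrite('pics/c3.png',cv2.resize(np.hstack([i,b['color']])[:,:,::-1],(800,300)))
print(monitor.state()['qpos'])
E
```

```text
[ -25.53092507   30.13121408   89.26791166   -0.28702341   60.90433171
 -107.89503568]
```

View pics/c3.png

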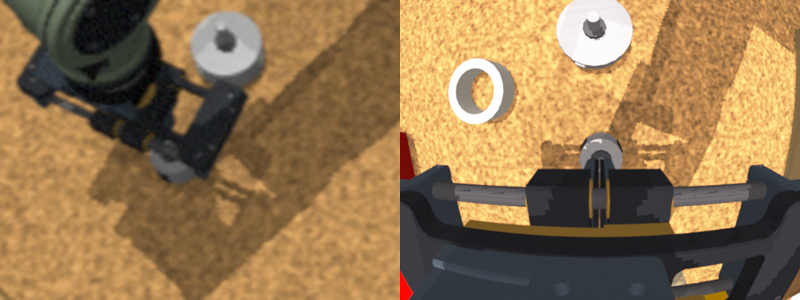

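```bash
python3 - <<'E'
from h import *
for n in('wrist','side'):
    b=grab(n);np.savez(n+'3.npz',**b)
    if n=='wrist':
        W=fcloud(b);cv2.imwrite('pics/c4.png',cv2.resize(b['color'][170:290,200:360,::-1],(800,600),interpolation=cv2.INTER_CUBIC))
        for v in range(190,262,4):print(v,[W[v,u].round(0).tolist() for u in(262,272,279,286,294)])
        R=cv2.Rodrigues(b['rvec'])[0];print('cam',-R.T@b['tvec'],R[2])
E
```

```text
190 [[569.0, -282.0, 3.0], [565.0, -272.0, 24.0], [565.0, -267.0, 29.0], [566.0, -262.0, 26.0], [569.0, -256.0, 15.0]]
194 [[569.0, -281.0, 19.0], [566.0, -272.0, 38.0], [566.0, -267.0, 40.0], [566.0, -262.0, 40.0], [569.0, -257.0, 33.0]]
198 [[569.0, -280.0, 33.0], [568.0, -272.0, 40.0], [569.0, -268.0, 40.0], [569.0, -263.0, 41.0], [570.0, -257.0, 39.0]]
202 [[570.0, -280.0, 42.0], [571.0, -273.0, 40.0], [571.0, -268.0, 41.0], [572.0, -263.0, 40.0], [572.0, -258.0, 42.0]]
206 [[572.0, -280.0, 41.0], [574.0, -273.0, 39.0], [574.0, -268.0, 40.0], [575.0, -263.0, 42.0], [576.0, -258.0, 40.0]]
210 [[575.0, -280.0, 41.0], [576.0, -274.0, 41.0], [576.0, -269.0, 44.0], [578.0, -264.0, 40.0], [578.0, -258.0, 40.0]]
214 [[579.0, -281.0, 40.0], [578.0, -274.0, 47.0], [578.0, -269.0, 49.0], [579.0, -264.0, 47.0], [581.0, -259.0, 41.0]]
218 [[581.0, -281.0, 40.0], [580.0, -274.0, 48.0], [581.0, -269.0, 49.0], [581.0, -264.0, 48.0], [583.0, -259.0, 46.0]]
222 [[584.0, -282.0, 41.0], [570.0, -271.0, 92.0], [582.0, -269.0, 53.0], [570.0, -264.0, 94.0], [585.0, -259.0, 48.0]]
226 [[569.0, -276.0, 
[... 477 characters left out ...]
 [[549.0, -269.0, 179.0], [571.0, -271.0, 121.0], [586.0, -270.0, 80.0], [571.0, -264.0, 121.0], [550.0, -261.0, 179.0]]
246 [[549.0, -269.0, 182.0], [571.0, -271.0, 126.0], [589.0, -270.0, 80.0], [571.0, -265.0, 126.0], [550.0, -261.0, 181.0]]
250 [[550.0, -269.0, 183.0], [571.0, -271.0, 130.0], [591.0, -270.0, 81.0], [572.0, -265.0, 130.0], [550.0, -261.0, 184.0]]
254 [[549.0, -269.0, 187.0], [571.0, -271.0, 135.0], [626.0, -275.0, 1.0], [572.0, -265.0, 135.0], [550.0, -261.0, 187.0]]
258 [[549.0, -269.0, 191.0], [571.0, -270.0, 140.0], [630.0, -276.0, 1.0], [572.0, -265.0, 139.0], [551.0, -261.0, 189.0]]
cam [ 519.0180589  -260.4803068   261.55617146] [ 0.23873969 -0.03467996 -0.97046415]
```

View pics/c4.png

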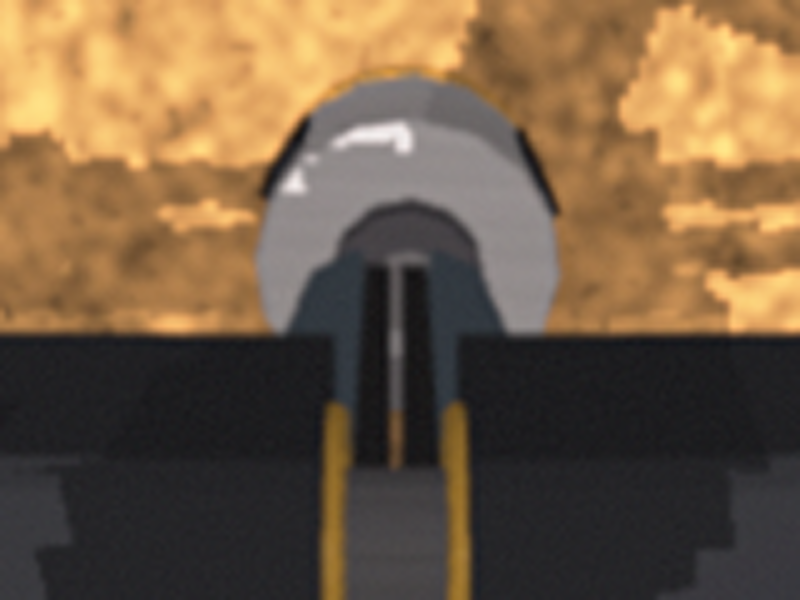

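```bash
python3 - <<'E'
from h import *
for f,tcp in(('w1',(586.3,-272.2,147.1)),('w2',(586.2,-267.2,314.9)),('wrist3',(587.2,-269.6,54.9))):
    d=dict(np.load(f+'.npz'));W=fcloud(d)-tcp
    m=(np.hypot(W[...,0],W[...,1])<35)&(W[...,2]>-25)&(W[...,2]<120)
    if f=='wrist3':m&=(W[...,2]>30)
    q=W[m];print(f,len(q),np.percentile(q,[0,1,5,25],axis=0)[:,2].round(1));i=q[np.argsort(q[:,2])[:400:40]];print(i.round(0).tolist())
    print(-cv2.Rodrigues(d['rvec'])[0].T@d['tvec']-tcp)
d=dict(np.load('side3.npz'));W=cloud(d)-(587.2,-269.6,54.9)
q=W[(np.hypot(W[...,0],W[...,1])<40)&(W[...,2]>-20)];print(np.histogram(q[:,2],bins=range(-20,140,10)))
E
```

```text
w1 4192 [32.7 35.2 40.9 61.9]
[[-18.0, -18.0, 33.0], [-11.0, 18.0, 35.0], [-7.0, -19.0, 37.0], [-19.0, -20.0, 38.0], [-19.0, -18.0, 39.0], [-14.0, 22.0, 41.0], [-7.0, 18.0, 42.0], [-13.0, 22.0, 43.0], [-1.0, -20.0, 44.0], [-21.0, -26.0, 45.0]]
[-67.99794786   8.67602345 205.41440566]
w2 1544 [36.3 38.3 42.1 56.5]
[[-16.0, 5.0, 36.0], [-17.0, 7.0, 40.0], [-17.0, 8.0, 42.0], [-19.0, -7.0, 44.0], [-17.0, -2.0, 47.0], [-17.0, 8.0, 49.0], [-18.0, 6.0, 50.0], [-17.0, 3.0, 52.0], [-17.0, 4.0, 54.0], [-17.0, 10.0, 56.0]]
[-71.12925102  10.50625129 207.45264981]
wrist3 1544 [33.5 36.8 40.5 55. ]
[[-16.0, 0.0, 34.0], [-18.0, -2.0, 38.0], [-17.0, 0.0, 41.0], [-16.0, 3.0, 43.0], [-18.0, -3.0, 45.0], [-19.0, -8.0, 47.0], [-17.0, 9.0, 49.0], [-17.0, 10.0, 51.0], [-19.0, -6.0, 52.0], [-17.0, 8.0, 54.0]]
[-68.1819411    9.1196932  206.65617146]
(array([78, 13,  2,  1,  3,  1,  9,  8,  7,  4,  0,  0,  3, 26, 64]), array([-20, -10,   0,  10,  20,  30,  40,  50,  60,  70,  80,  90, 100,
       110, 120, 130]))
```

The wrist depth in three frames puts the fingertips about 34 mm above the reported TCP. That also explains the empty grips, since the jaws closed just above the shank. I'll count the real tip as ee_z + 34 and descend further, watching the force.

Call:
move_arm(
  increments=[
    [[0.35, 0, 0, -0.5, 0, 0, 0], [0.35, 0, 0, 0, 0, 0, 0], [0.35, 0, 0, 0, 0, 0, 0], [0.35, 0, 0, 0, 0, 0, 0], [0.35, 0, 0, 1.0, 0, 0, 0], [0.35, 0, 0, 1.0, 0, 0, 0], [0.35, 0, 0, 0.6, 0, 0, 0], [0.35, 0, 0, 0, 0, 0, 0]],
  ],
)

```text
time_s: 8.82
ee_pos: [586.4, -269.3, 31.4]
ee_rot: [-179.9, -0.5, 172.5]
force: [-0.2, 0.4, 0.0]
gripper_width: 32.0
```

```bash
python3 -c "
from h import *
delta([586.5,-268.7,21])"
```

```text
t 8.82 pos [ 586.4 -269.3   31.4] case [  13.6 -436.3   31.4] rpy [-179.9   -0.5  172.5] F [-0.2  0.4  0. ] w 32.0
delta tool cm [-0.01  0.06  1.04]
```

Call:
move_arm(
  increments=[
    [[0.35, 0, 0, 0.5, 0, 0, 0], [0.35, 0, 0, 0.4, 0, 0, 0], [0.35, 0, 0, 0, 0, 0, 0], [0, 0, 0, 0, 0, 0, 0], [0, 0, 0, 0, 0, 0, 0], [0, 0, 0, 0, 0, 0, 0], [0, 0, 0, 0, 0, 0, 0], [0, 0, 0, 0, 0, 0, 0], [0, 0, 0, 0, 0, 0, 0]],
  ],
  force=30,
)

```text
time_s: 9.95
ee_pos: [586.6, -269.4, 22.1]
ee_rot: [-179.9, -0.4, 172.5]
force: [-0.2, -0.4, -1.0]
gripper_width: 10.4
```

The width now reads 10.4, so the shank is gripped. Lifting.

Call:
move_arm(
  increments=[
    [[0, 0, 0, -1, 0, 0, 0], [0, 0, 0, -2, 0, 0, 0], [0, 0, 0, -4, 0, 0, 0], [0, 0, 0, -4, 0, 0, 0], [0, 0, 0, -4, 0, 0, 0], [0, 0, 0, -4, 0, 0, 0], [0, 0, 0, -4, 0, 0, 0], [0, 0, 0, -2, 0, 0, 0], [0, 0, 0, 0, 0, 0, 0]],
  ],
)

```text
time_s: 11.08
ee_pos: [587.4, -268.7, 283.3]
ee_rot: [-179.9, -0.4, 172.5]
force: [0.5, 0.0, -2.2]
gripper_width: 9.7
```

```bash
python3 -c "
from h import *
delta(c2w([-72,0,280]))"
```

```text
t 11.07 pos [ 587.4 -268.7  283.3] case [  14.5 -435.5  283.3] rpy [-179.9   -0.4  172.5] F [ 0.5  0.  -2.2] w 9.7
delta tool cm [ 7.89 43.7   0.29]
```

Call:
move_arm(
  increments=[
    [[0, 0.4, 2, 0, 0, 0, 0.017], [0, 0.7, 3.8, 0, 0, 0, 0], [0, 0.7, 3.8, 0, 0, 0, 0], [0, 0.7, 3.8, 0, 0, 0, 0], [0, 0.7, 3.8, 0, 0, 0, 0], [0, 0.7, 3.8, 0, 0, 0, 0], [0, 0.7, 3.8, 0, 0, 0, 0], [0, 0.7, 3.8, 0, 0, 0, 0], [0, 0.7, 3.8, 0, 0, 0, 0], [0, 0.7, 3.8, 0, 0, 0, 0], [0, 0.7, 3.8, 0, 0, 0, 0], [0, 0.4, 2, 0, 0, 0, 0]],
  ],
)

```text
time_s: 12.58
ee_pos: [563.4, 169.8, 266.9]
ee_rot: [-179.7, -2.0, 171.2]
force: [0.7, -0.6, -2.0]
gripper_width: 9.6
```

```bash
python3 - <<'E'
from h import *
delta(c2w([-72,0,280]))
d=grab('wrist','w5.png');W=fcloud(d)
b=W[np.isfinite(W[...,2])];s=(b-OC)@RC
for z0,n in((105,'rim'),):
    q=s[(s[:,2]>90)&(s[:,2]<109)&(abs(s[:,1])<100)&(s[:,0]<-110)];print(n,len(q),np.percentile(q,[1,50,99],axis=0).round(0).tolist())
q=s[(abs(s[:,2]-15)<4)&(abs(s[:,1])<130)&(s[:,0]>-135)];print('floor',len(q),np.percentile(q,[1,50,99],axis=0).round(0).tolist())
for sg in(-1,1):
    q=s[(s[:,2]>120)&(s[:,2]<192)&(sg*s[:,1]>110)&(sg*s[:,1]<180)&(s[:,0]<-40)&(s[:,0]>-160)];print('cheek',len(q),np.percentile(q,[1,50,99],axis=0).round(0).tolist() if len(q) else '')
E
```

```text
t 12.57 pos [563.4 169.8 266.9] case [-74.1  -5.4 266.9] rpy [-179.7   -2.   171.2] F [ 0.7 -0.6 -2. ] w 9.6
delta tool cm [-0.16  0.53 -1.32]
rim 2184 [[-148.0, -98.0, 90.0], [-140.0, 0.0, 103.0], [-133.0, 98.0, 107.0]]
floor 14465 [[-130.0, -127.0, 13.0], [-73.0, 5.0, 15.0], [8.0, 128.0, 17.0]]
cheek 2439 [[-139.0, -152.0, 121.0], [-79.0, -141.0, 156.0], [-41.0, -139.0, 189.0]]
cheek 2509 [[-140.0, 139.0, 121.0], [-80.0, 140.0, 156.0], [-41.0, 151.0, 189.0]]
```

View pics/w5.png

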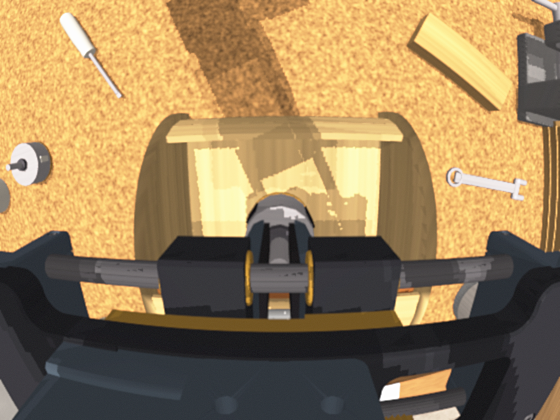

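The measured cheeks (±140), rim (-140 to -133) and floor (15) match the case frame, and the saw hangs over the mouth. I'll level the 2° tilt and descend.

Call:
move_arm(
  increments=[
    [[0, -0.1, 0.5, 1, 0, -0.035, 0], [0, 0, 0, 2.5, 0, 0, 0], [0, 0, 0, 2.5, 0, 0, 0], [0, 0, 0, 2.5, 0, 0, 0], [0, 0, 0, 2.5, 0, 0, 0], [0, 0, 0, 2.5, 0, 0, 0], [0, 0, 0, 2, 0, 0, 0], [0, 0, 0, 1, 0, 0, 0], [0, 0, 0, 0, 0, 0, 0]],
  ],
)

```text
time_s: 13.75
ee_pos: [562.9, 166.2, 93.5]
ee_rot: [-179.2, -0.2, 171.1]
force: [0.0, 0.3, -2.3]
gripper_width: 10.1
```

```bash
python3 -c "
from h import *
delta(c2w([-72,0,37]))"
```

```text
t 13.75 pos [562.9 166.2  93.5] case [-73.9  -9.1  93.5] rpy [-179.2   -0.2  171.1] F [ 0.   0.3 -2.3] w 10.1
delta tool cm [-0.21  0.98  5.63]
```

Call:
move_arm(
  increments=[
    [[0, 0, 0.4, 2, -0.012, 0, 0], [0, 0, 0.2, 1.5, 0, 0, 0], [0, 0, 0, 1, 0, 0, 0], [0, 0, 0, 0.4, 0, 0, 0], [0, 0, 0, 0.2, 0, 0, 0], [0, 0, 0, 0, 0, 0, 0]],
  ],
)

```text
time_s: 14.5
ee_pos: [567.2, 172.1, 44.4]
ee_rot: [179.9, 0.2, 171.1]
force: [-0.5, 0.1, -2.0]
gripper_width: 10.0
```

```bash
python3 -c "
from h import *
delta(c2w([-72,0,37]))"
```

```text
t 14.5 pos [567.2 172.1  44.4] case [-70.6  -2.6  44.4] rpy [179.9   0.2 171.1] F [-0.5  0.1 -2. ] w 10.0
delta tool cm [0.14 0.26 0.74]
```

Next, small steps down until the force shows contact.

Call:
move_arm(
  increments=[
    [[0, 0, 0, 0.4, 0, 0, 0], [0, 0, 0, 0.25, 0, 0, 0], [0, 0, 0, 0.1, 0, 0, 0], [0, 0, 0, 0, 0, 0, 0]],
  ],
)

```text
time_s: 15.0
ee_pos: [567.9, 172.3, 37.3]
ee_rot: [179.9, 0.3, 171.1]
force: [0.8, 0.1, -1.7]
gripper_width: 10.1
```

Call:
move_arm(
  increments=[
    [[0, 0, 0, 0.12, 0, 0, 0], [0, 0, 0, 0.1, 0, 0, 0], [0, 0, 0, 0, 0, 0, 0]],
  ],
)

```text
time_s: 15.38
ee_pos: [568.5, 172.5, 37.1]
ee_rot: [179.8, 0.4, 171.1]
force: [-0.2, -0.2, -1.4]
gripper_width: 9.9
```

Call:
move_arm(
  increments=[
    [[0, 0, 0, 0.15, 0, 0, 0], [0, 0, 0, 0.15, 0, 0, 0], [0, 0, 0, 0, 0, 0, 0]],
  ],
)

```text
time_s: 15.75
ee_pos: [568.7, 172.5, 37.1]
ee_rot: [179.8, 0.5, 171.1]
force: [-0.8, -0.2, -1.8]
gripper_width: 9.7
```

Call:
move_arm(
  increments=[
    [[0, 0, 0, 0.4, 0, 0, 0], [0, 0, 0, 0.2, 0, 0, 0]],
  ],
)

```text
time_s: 16.0
ee_pos: [569.7, 172.9, 36.8]
ee_rot: [179.7, 0.7, 171.1]
force: [-5.0, -1.3, 8.5]
gripper_width: 10.0
```

```bash
python3 - <<'E'
from h import *
delta(c2w([-72,0,37]))
d=grab('wrist');W=(fcloud(d)-OC)@RC
cv2.imwrite('pics/w6.png',cv2.resize(d['color'][120:320,150:410,::-1],(780,600)))
q=W[(np.hypot(W[...,0]+71,W[...,1]+2)<30)&(W[...,2]>48)&(W[...,2]<60)];print(len(q),np.percentile(q,[1,50,99],axis=0).round(1).tolist())
E
```

```text
t 16.0 pos [569.7 172.9  36.8] case [-68.2  -1.4  36.8] rpy [179.7   0.7 171.1] F [-5.  -1.3  8.5] w 10.0
delta tool cm [ 0.38  0.14 -0.03]
1112 [[-90.9, -22.7, 48.4], [-84.0, -2.4, 55.2], [-72.3, 17.9, 59.0]]
```

View pics/w6.png

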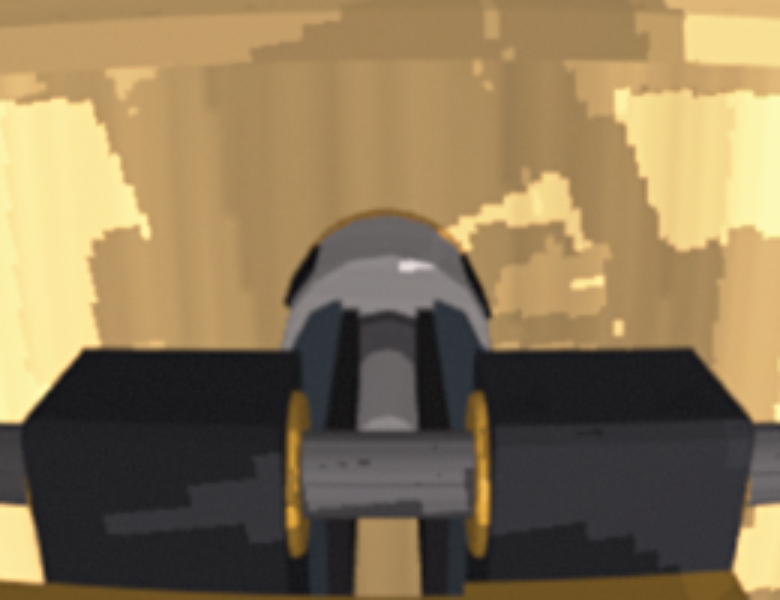

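The saw stands upright on the floor, with the cup top at about 55 and a contact force of 8.5 N. Releasing and lifting away.

Call:
move_arm(
  increments=[
    [[0, 0, 0, -0.05, 0, 0, 0], [0, 0, 0, 0, 0, 0, 0], [0.3, 0, 0, 0, 0, 0, 0], [0.3, 0, 0, 0, 0, 0, 0], [0.3, 0, 0, 0, 0, 0, 0], [0.3, 0, 0, 0, 0, 0, 0], [0.3, 0, 0, -1, 0, 0, 0], [0.3, 0, 0, -2, 0, 0, 0], [0.3, 0, 0, -2.5, 0, 0, 0], [0.3, 0, 0, -3.5, 0, 0, 0], [0.3, 0, 0, -4, 0, 0, 0], [0.3, 0, 0, -4, 0, 0, 0]],
  ],
)

```text
time_s: 17.55
ee_pos: [566.3, 172.0, 211.0]
ee_rot: [179.8, 0.5, 171.1]
force: [0.2, 0.4, -1.1]
gripper_width: 27.3
```

```bash
python3 - <<'E'
from h import *
delta(c2w([-72,0,290]))
d=grab('wrist');W=(fcloud(d)-OC)@RC
m=(np.hypot(W[...,0]+70,W[...,1]+2)<45)
for lo,hi in((51,59),(75,105)):
    q=W[m&(W[...,2]>lo)&(W[...,2]<hi)];print(len(q),((q.min(0)+q.max(0))/2).round(1),np.ptp(q,axis=0).round(1),q[:,2].max() if len(q) else 0)
b=d['color'];m2=(W[...,2]>205)&(abs(W[...,1])<70)&(W[...,0]>0)&(W[...,0]<60)
E
```

```text
t 17.55 pos [566.3 172.  211. ] case [-71.4  -2.8 211. ] rpy [179.8   0.5 171.1] F [ 0.2  0.4 -1.1] w 27.3
delta tool cm [-0.01  0.3  -7.9 ]
810 [-68.4  -2.6  54.9] [42.1 43.3  7.5] 58.68499305833307
121 [-68.6  -2.2  86.2] [10.9  9.6 22.1] 97.2639626860256
```

The saw is released and upright at case (-68.5, -2.5): cup centre and shank centre agree. Next I'll go up, turn the jaws 90° so they open along case x, and go over the pull.

Call:
move_arm(
  increments=[
    [[0.5, 0, 0, -4, 0, 0, 0], [0.5, 0, 0, -4, 0, 0, 0.0], [0.5, 0, 0, -2, 0, 0, 0.17], [0.5, 0, 0, 0, 0, 0, 0.17], [0.5, 0, 0, 0, 0, 0, 0.17], [0.5, 0, 0, 0, 0, 0, 0.17], [0.5, 0, 0, 0, 0, 0, 0.17], [0.5, 0, 0, 0, 0, 0, 0.17], [0.5, 0, 0, 0, 0, 0, 0.17], [0.5, 0, 0, 0, 0, 0, 0.17], [0.5, 0, 0, 0, 0, 0, 0.17], [0.5, 0, 0, 0, 0, 0, 0.04]],
  ],
)

```text
time_s: 19.1
ee_pos: [566.2, 172.1, 331.7]
ee_rot: [178.1, -1.0, 78.1]
force: [-0.2, 1.5, -0.3]
gripper_width: 45.6
```

```bash
python3 - <<'E'
from h import *
delta(c2w([18.5,0,300]))
for n in('wrist','scene','side'):
    d=grab(n);W=((fcloud if n=='wrist' else cloud)(d)-OC)@RC
    q=W[(W[...,2]>210)&(W[...,2]<236)&(abs(W[...,1])<75)&(W[...,0]>-10)&(W[...,0]<50)]
    if len(q):print(n,len(q),np.percentile(q,[2,50,98],axis=0).round(1).tolist())
E
```

```text
t 19.1 pos [566.2 172.1 331.7] case [-71.6  -2.7 331.7] rpy [178.1  -1.   78.1] F [-0.2  1.5 -0.3] w 45.6
delta tool cm [0.75 8.87 3.47]
wrist 1497 [[12.1, -59.7, 215.8], [16.8, 7.2, 228.4], [23.9, 63.9, 230.8]]
scene 269 [[14.2, -65.2, 215.8], [20.1, -8.2, 229.0], [25.5, 60.1, 232.0]]
side 480 [[10.5, -63.1, 219.8], [17.1, 0.6, 226.8], [21.6, 61.6, 229.8]]
```

Call:
move_arm(
  increments=[
    [[0.5, 0, 0, 0, 0.033, -0.017, -0.059], [0.5, 0.1, 3, 1, 0, 0, 0], [0.5, 0.1, 3, 1.5, 0, 0, 0], [0.5, 0.1, 3, 1.5, 0, 0, 0], [0.5, 0, 0, 0, 0, 0, 0], [0.5, 0, 0, 0, 0, 0, 0]],
  ],
)

```text
time_s: 20.0
ee_pos: [657.4, 162.4, 293.0]
ee_rot: [179.9, 0.0, 82.1]
force: [-0.2, -0.2, -0.2]
gripper_width: 45.6
```

```bash
python3 - <<'E'
from h import *
delta(c2w([18,0,174]))
E
```

```text
t 20.0 pos [657.4 162.4 293. ] case [ 20.    1.2 293. ] rpy [179.9   0.   82.1] F [-0.2 -0.2 -0.2] w 45.6
delta tool cm [-0.11 -0.22 11.9 ]
```

Call:
move_arm(
  increments=[
    [[0.5, -0.1, -0.2, 2.5, 0, 0, 0], [0.5, 0, 0, 3, 0, 0, 0], [0.5, 0, 0, 2, 0, 0, 0], [0.5, 0, 0, 1, 0, 0, 0], [0.5, 0, 0, 0, 0, 0, 0]],
  ],
)

```text
time_s: 20.62
ee_pos: [653.5, 163.2, 212.7]
ee_rot: [179.4, -0.2, 82.3]
force: [-0.2, 0.3, 0.0]
gripper_width: 45.5
```

```bash
python3 - <<'E'
from h import *
delta(c2w([18,0,176]))
d=grab('wrist','w7.png')
E
```

```text
t 20.62 pos [653.5 163.2 212.7] case [ 16.1   1.4 212.7] rpy [179.4  -0.2  82.3] F [-0.2  0.3  0. ] w 45.5
delta tool cm [-0.16  0.16  3.67]
```

View pics/w7.png

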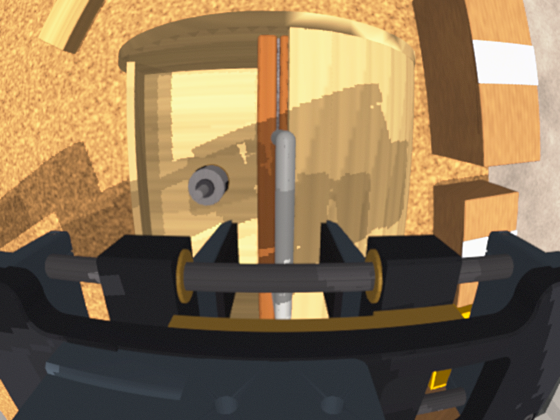

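The bar (column 285) lies between the open fingers (235 to 322), and the saw stands upright in the case at (208,184). Lowering onto the pull and closing.

Call:
move_arm(
  increments=[
    [[0.5, 0, 0.15, 1.5, 0, 0, 0], [0.5, 0, 0, 1.2, 0, 0, 0], [0.5, 0, 0, 0.6, 0, 0, 0], [0.5, 0, 0, 0, 0, 0, 0], [0, 0, 0, 0, 0, 0, 0], [0, 0, 0, 0, 0, 0, 0], [0, 0, 0, 0, 0, 0, 0], [0, 0, 0, 0, 0, 0, 0], [0, 0, 0, 0, 0, 0, 0], [0, 0, 0, 0, 0, 0, 0]],
  ],
  force=15,
)

```text
time_s: 21.92
ee_pos: [657.4, 163.4, 180.6]
ee_rot: [179.1, -0.3, 82.2]
force: [0.5, 0.4, 0.2]
gripper_width: 11.6
```

```bash
python3 - <<'E'
from h import *
delta(c2w([18,0,176]))
E
```

```text
t 21.93 pos [657.4 163.4 180.6] case [ 19.9   2.2 180.6] rpy [179.1  -0.3  82.2] F [0.5 0.4 0.2] w 11.6
delta tool cm [-0.22 -0.2   0.45]
```

```bash
cat > arc.py <<'E'
from h import *
import sys
N,da,dt,L=int(sys.argv[1]),float(sys.argv[2]),float(sys.argv[3]),43.
s=monitor.state();p=w2c(s['ee_pos']);R=RC.T@Ro.from_euler('xyz',s['ee_rot'],degrees=True).as_matrix()
d=R[:,2];th=np.arctan2(d[0],-d[2]);b=p-L*d;a=np.arctan2(b[2]-20,-b[0])
print('t',round(s['time_s'],2),'ee',p.round(1),'th',th.round(3),'bar',b.round(1),'r',np.hypot(b[0],b[2]-20).round(1),'cover',round(a-.663,3),'F',s['force'].round(1),'tilt y',d[1].round(3),'w',round(s['gripper_width'],1))
D=lambda t:np.array([np.sin(t),-np.cos(t)]);B=lambda a:np.array([-204*np.cos(a),20+204*np.sin(a)])
e=np.array([p[0],p[2]])
for i in range(N):
    a=max(a-da,.66);e2=B(a)+L*D(th+dt);x,z=e2-e
    print([round((x*np.cos(th)+z*np.sin(th))/10,2),round((x*np.sin(th)-z*np.cos(th))/10,2),-dt])
    th+=dt;e=e2
E
python3 arc.py 8 .05 .035
```

```text
t 21.93 ee [ 19.9   2.2 180.6] th 0.015 bar [ 19.3   1.9 223.6] r 204.5 cover 1.002 F [0.5 0.4 0.2] tilt y 0.006 w 11.6
[np.float64(-0.87), np.float64(-0.04), -0.035]
[np.float64(-0.87), np.float64(-0.07), -0.035]
[np.float64(-0.87), np.float64(-0.06), -0.035]
[np.float64(-0.87), np.float64(-0.04), -0.035]
[np.float64(-0.87), np.float64(-0.03), -0.035]
[np.float64(-0.87), np.float64(-0.01), -0.035]
[np.float64(-0.87), np.float64(0.0), -0.035]
[np.float64(-0.87), np.float64(0.02), -0.035]
```

Call:
move_arm(
  increments=[
    [[0, 0, -0.6, 0, -0.03, 0, 0], [0, 0, -0.87, -0.05, -0.035, 0, 0], [0, 0, -0.87, -0.05, -0.035, 0, 0], [0, 0, -0.87, -0.05, -0.035, 0, 0]],
  ],
)

```text
time_s: 22.42
ee_pos: [635.2, 166.8, 181.7]
ee_rot: [170.0, -0.5, 82.2]
force: [6.2, -1.1, -2.2]
gripper_width: 11.4
```

```bash
python3 arc.py 8 .05 .035
```

```text
t 22.43 ee [ -2.5   2.3 181.7] th 0.175 bar [-10.    1.8 224. ] r 204.2 cover 0.859 F [ 6.2 -1.1 -2.2] tilt y 0.011 w 11.4
[np.float64(-0.87), np.float64(-0.08), -0.035]
[np.float64(-0.87), np.float64(-0.09), -0.035]
[np.float64(-0.87), np.float64(-0.07), -0.035]
[np.float64(-0.87), np.float64(-0.06), -0.035]
[np.float64(-0.87), np.float64(-0.04), -0.035]
[np.float64(-0.87), np.float64(-0.03), -0.035]
[np.float64(-0.87), np.float64(-0.01), -0.035]
[np.float64(-0.87), np.float64(0.0), -0.035]
```

Call:
move_arm(
  increments=[
    [[0, 0, -0.88, -0.06, -0.03, 0, 0], [0, 0, -0.88, -0.06, -0.03, 0, 0], [0, 0, -0.88, -0.04, -0.03, 0, 0], [0, 0, -0.88, -0.03, -0.03, 0, 0], [0, 0, -0.88, -0.02, -0.03, 0, 0], [0, 0, -0.88, 0, -0.03, 0, 0]],
  ],
)

```text
time_s: 23.18
ee_pos: [595.5, 172.8, 175.4]
ee_rot: [157.7, -0.7, 82.4]
force: [6.0, -3.1, -1.0]
gripper_width: 11.5
```

```bash
python3 arc.py 6 .05 .03
```

```text
t 23.18 ee [-42.7   2.3 175.4] th 0.389 bar [-59.    1.6 215.1] r 203.9 cover 0.614 F [ 6.  -3.1 -1. ] tilt y 0.017 w 11.5
[np.float64(-0.89), np.float64(-0.09), -0.03]
[np.float64(-0.89), np.float64(-0.05), -0.03]
[np.float64(-0.89), np.float64(-0.03), -0.03]
[np.float64(-0.89), np.float64(-0.01), -0.03]
[np.float64(-0.89), np.float64(0.01), -0.03]
[np.float64(-0.89), np.float64(0.03), -0.03]
```

Call:
move_arm(
  increments=[
    [[0, 0, -0.89, -0.06, -0.028, 0, 0], [0, 0, -0.89, -0.05, -0.028, 0, 0], [0, 0, -0.89, -0.03, -0.028, 0, 0], [0, 0, -0.89, 0, -0.028, 0, 0], [0, 0, -0.89, 0.01, -0.028, 0, 0], [0, 0, -0.89, 0.03, -0.028, 0, 0], [0, 0, -0.89, 0.04, -0.028, 0, 0]],
  ],
)

```text
time_s: 24.05
ee_pos: [550.8, 179.6, 154.6]
ee_rot: [144.8, -0.8, 82.7]
force: [6.3, -3.6, -0.1]
gripper_width: 11.4
```

```bash
python3 arc.py 7 .05 .028;python3 -c "
from h import *
print(monitor.state()['qpos'].round(0))"
```

```text
t 24.05 ee [-87.9   2.4 154.6] th 0.615 bar [-112.7    1.4  189.8] r 203.8 cover 0.322 F [ 6.3 -3.6 -0.1] tilt y 0.023 w 11.4
[np.float64(-0.9), np.float64(-0.03), -0.028]
[np.float64(-0.9), np.float64(0.02), -0.028]
[np.float64(-0.9), np.float64(0.04), -0.028]
[np.float64(-0.9), np.float64(0.06), -0.028]
[np.float64(-0.9), np.float64(0.08), -0.028]
[np.float64(-0.89), np.float64(0.11), -0.028]
[np.float64(-0.38), np.float64(0.06), -0.028]
[ 29.   7. 119. -42.  30.  69.]
```

Call:
move_arm(
  increments=[
    [[0, 0, -0.95, 0.0, -0.014, 0, 0], [0, 0, -0.95, 0.05, -0.014, 0, 0], [0, 0, -0.95, 0.09, -0.014, 0, 0], [0, 0, -0.95, 0.13, -0.014, 0, 0]],
  ],
)

```text
time_s: 24.55
ee_pos: [527.2, 183.0, 135.9]
ee_rot: [140.7, -0.8, 82.6]
force: [1.5, -3.5, 5.1]
gripper_width: 11.6
```

```bash
python3 arc.py 5 .05 .012;python3 -c "
from h import *
print(monitor.state()['qpos'].round(0))"
```

```text
t 24.55 ee [-111.8    2.4  135.9] th 0.686 bar [-139.     1.4  169.1] r 203.8 cover 0.158 F [ 1.5 -3.5  5.1] tilt y 0.023 w 11.6
[np.float64(-0.97), np.float64(0.08), -0.012]
[np.float64(-0.96), np.float64(0.13), -0.012]
[np.float64(-0.95), np.float64(0.17), -0.012]
[np.float64(-0.16), np.float64(0.04), -0.012]
[np.float64(0.05), np.float64(-0.0), -0.012]
[ 34.   7. 126. -61.  28.  92.]
```

Call:
move_arm(
  increments=[
    [[0, 0, -1.05, 0.08, 0.02, 0, 0], [0, 0, -1.07, 0.15, 0.02, 0, 0]],
  ],
)

```text
time_s: 24.8
ee_pos: [513.2, 185.1, 122.5]
ee_rot: [142.9, -0.8, 82.6]
force: [2.0, -1.9, 4.0]
gripper_width: 11.4
```

```bash
python3 arc.py 4 .03 -.015;python3 -c "
from h import *
print(monitor.state()['qpos'].round(0))"
```

```text
t 24.8 ee [-125.9    2.3  122.5] th 0.648 bar [-151.8    1.3  156.8] r 204.3 cover 0.07 F [ 2.  -1.9  4. ] tilt y 0.022 w 11.4
[np.float64(-0.66), np.float64(0.16), 0.015]
[np.float64(-0.66), np.float64(0.15), 0.015]
[np.float64(-0.32), np.float64(0.08), 0.015]
[np.float64(-0.06), np.float64(-0.0), 0.015]
[ 34.   8. 127. -57.  28.  89.]
```

Call:
move_arm(
  increments=[
    [[0, 0, -0.66, 0.16, 0.015, 0, 0], [0, 0, -0.6, 0.15, 0.015, 0, 0], [0, 0, -0.4, 0.1, 0, 0, 0], [0, 0, -0.3, 0.08, 0, 0, 0], [0, 0, -0.3, 0.08, 0, 0, 0]],
  ],
)

```text
time_s: 25.42
ee_pos: [504.6, 186.5, 111.7]
ee_rot: [143.9, -0.7, 82.5]
force: [2.4, -5.8, 12.4]
gripper_width: 11.3
```

```bash
python3 arc.py 1 .03 0
```

```text
t 25.43 ee [-134.7    2.4  111.7] th 0.631 bar [-160.     1.5  146.4] r 203.9 cover 0.006 F [ 2.4 -5.8 12.4] tilt y 0.021 w 11.3
[np.float64(-0.17), np.float64(0.04), -0.0]
```

Call:
move_arm(
  increments=[
    [[0, 0, -0.45, 0.1, 0, 0, 0], [0, 0, -0.45, 0.1, 0, 0, 0]],
  ],
)

```text
time_s: 25.68
ee_pos: [505.0, 186.3, 112.0]
ee_rot: [143.0, -0.6, 82.4]
force: [6.1, -6.5, 14.2]
gripper_width: 11.6
```

```bash
python3 arc.py 1 .03 0
```

```text
t 25.68 ee [-134.2    2.3  112. ] th 0.645 bar [-160.     1.5  146.4] r 203.9 cover 0.005 F [ 6.1 -6.5 14.2] tilt y 0.018 w 11.6
[np.float64(-0.17), np.float64(0.04), -0.0]
```

The cover is against its stop: the force is rising and the value reads about 0.005. Relaxing, opening and backing out along the tool axis.

Call:
move_arm(
  increments=[
    [[0, 0, 0, 0, 0, 0, 0], [0.35, 0, 0, 0, 0, 0, 0], [0.35, 0, 0, 0, 0, 0, 0], [0.35, 0, 0, 0, 0, 0, 0], [0.35, 0, 0, 0, 0, 0, 0], [0.35, 0, 0, -0.8, 0, 0, 0], [0.35, 0, 0, -1.5, 0, 0, 0], [0.35, 0, 0, -2.5, 0, 0, 0], [0.35, 0, 0, -3, 0, 0, 0], [0.35, 0, 0, -3, 0, 0, 0], [0.35, 0, 0, -3, 0, 0, 0], [0.35, 0, 0, 0, 0, 0, 0]],
  ],
)

```text
time_s: 27.18
ee_pos: [415.9, 197.0, 224.0]
ee_rot: [143.6, -0.8, 82.5]
force: [0.9, -1.1, -0.0]
gripper_width: 32.1
```

```bash
python3 - <<'E'
from h import *
delta(c2w([-160,0,150]))
for n in('side','scene'):
    d=grab(n,n+'9.png');W=(cloud(d)-OC)@RC
    q=W[(abs(np.hypot(W[...,0],W[...,2]-20)-206)<7)&(abs(W[...,1])<62)&(W[...,0]<-100)&(W[...,0]>-200)&(W[...,2]>100)]
    if len(q):print(n,len(q),np.percentile(q,[2,50,98],axis=0).round(1).tolist(),'cover',np.median(np.arctan2(q[:,2]-20,-q[:,0])-.663).round(3))
E
```

```text
t 27.18 pos [415.9 197.  224. ] case [-224.    -0.3  224. ] rpy [143.6  -0.8  82.5] F [ 0.9 -1.1 -0. ] w 32.1
delta tool cm [-0.18  0.75  9.75]
side 324 [[-168.0, -59.4, 143.1], [-160.6, 0.9, 149.4], [-156.3, 58.9, 152.8]] cover 0.013
scene 190 [[-163.9, -60.6, 147.1], [-157.6, -1.1, 151.4], [-152.7, 58.7, 155.2]] cover 0.033
```

View pics/side9.png

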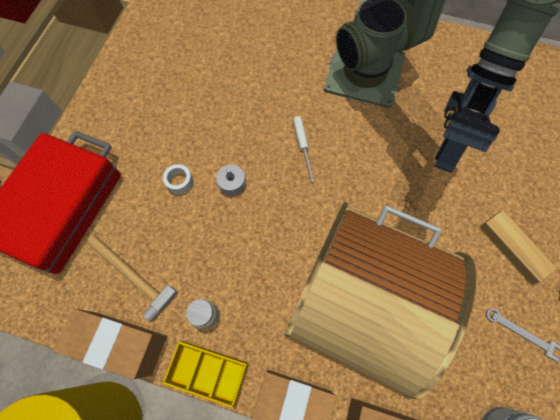

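The picture shows the cover rolled down to the front rim, the pull at (410,218) at the front, the gripper clear at (455,145), and the small saw gone from the bench. Handing in.

```bash
python3 -c "
from h import *
print(job.job_done())"
```

```text
the job is handed in; nothing more can be done
None
```

I put the small hole saw upright on the case floor, arbor up, rolled the cover shut over it, let go and backed the gripper clear. I handed the job in at about 27 s of the 58 s allowed; no verdict is given.

**Saw:** After release, the cup top measured at z ≈ 55 mm. Cup and shank centres agreed within 0.4 mm at case position (-68.5, -2.5), so it was standing straight. Nothing could see it once the cover was shut.

**Cover:** It reached its stop with the push force up at about 14 N; from the arm's position I put the cover value at 0.005 rad. The side camera read 0.013 and the scene camera 0.033. They see the bar's upper side and so read slightly high, by about 0.02 rad by my estimate. The last picture shows the cover shut and the gripper clear.

**What disagreed:** The fingertips are about 34 mm behind the reported TCP. Because of that, my first two grasps closed on air above the shank. The saw was not moved, and I corrected for the offset from then on.

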